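# Find the strip that has gone soft in the ageing oven

### The job

Three glass-fibre test strips, each clamped in its own holder in the rack, are back from the ageing oven, and one of them has gone soft. Going along the rack from the robot's left to its right, press the free tip of each strip gently down until you feel it bear on the rubber stop under it, hold it there for a moment and let it spring back; more than 15 N would break a strip. Then lift the holder with the softest strip out of the rack by its clamp block and set it down upright and flat on the floor of the steel tray before letting go, leaving the two sound holders in their slots and everything else where it stands.

Things in the scene. Friction and masses are not known exactly. Their poses are not given: they have to be found in the camera images.
- rack: Fixed rack: aluminium plate 184 x 216 mm (x, y), top face 12 mm above the bench, with three slots 84 mm apart along its y, each running along its x between low steel rails and end bars 6 mm high, with 1.5 to 2 mm of play round a holder. Origin: centre of its underside. On either side of the bench, turned by up to 0.25 rad.
- slot_left (a point): Centre of the floor of the slot at the robot's left (the rack's +y), on the plate's top face.
- slot_mid (a point): Centre of the floor of the middle slot.
- slot_right (a point): Centre of the floor of the slot at the robot's right (the rack's -y).
- tray_in (a point): Centre of the inner floor of the shallow stainless-steel tray, fixed, 210 x 130 x 22 mm (x, y, z) outside, walls 3 mm, floor about 3 mm above the bench; long side along its x. It stands on the other side of the bench from the rack.
- holder_a: Loose specimen holder, 0.4 kg, one of three alike; which slot it is in varies. Base bar 150 x 32 x 10 mm (x, y, z), origin at the centre of its underside. Clamp block on its +x end: x = 31 to 75 mm, 32 mm wide, top 52 mm up, two screw heads 5 mm above that. Grip the block across y from above, at x = 45 mm, about 36 mm up. Centre of mass at x = 30 mm.
- strip_a: The glass-fibre strip clamped in holder_a, 22 mm wide, 2 mm thick, reaching level from the clamp block towards -x for 93 mm, its top face 44 mm above the holder's underside. Its free end bends down like a spring and springs back. Origin: on the strip, 13 mm from the clamp block, at mid thickness. Breaks above 15 N.
- stop_a: The stop in holder_a: an upright steel bolt 8 mm thick with a domed black rubber cap 13 mm across, under the free end of strip_a. Origin: the top of the cap, 52 mm towards -x from the holder's origin. It lies 6 to 11 mm below the strip.
- tip_a (a point): Where to press strip_a: on its top face, 10 mm from its free end, straight above the stop. Each stop is screwed to its own height, 6 to 11 mm below the strip, not measured. At the stop a sound strip pushes back with 5 to 7 N, the soft one with about half of that; past it the rubber gives 1 mm for 3 to 4 N more.
- holder_b: Loose specimen holder, 0.4 kg, one of three alike; which slot it is in varies. Base bar 150 x 32 x 10 mm (x, y, z), origin at the centre of its underside. Clamp block on its +x end: x = 31 to 75 mm, 32 mm wide, top 52 mm up, two screw heads 5 mm above that. Grip the block across y from above, at x = 45 mm, about 36 mm up. Centre of mass at x = 30 mm.
- strip_b: The glass-fibre strip clamped in holder_b, 22 mm wide, 2 mm thick, reaching level from the clamp block towards -x for 93 mm, its top face 44 mm above the holder's underside. Its free end bends down like a spring and springs back. Origin: on the strip, 13 mm from the clamp block, at mid thickness. Breaks above 15 N.
- stop_b: The stop in holder_b: an upright steel bolt 8 mm thick with a domed black rubber cap 13 mm across, under the free end of strip_b. Origin: the top of the cap, 52 mm towards -x from the holder's origin. It lies 6 to 11 mm below the strip.
- tip_b (a point): Where to press strip_b: on its top face, 10 mm from its free end, straight above the stop. Each stop is screwed to its own height, 6 to 11 mm below the strip, not measured. At the stop a sound strip pushes back with 5 to 7 N, the soft one with about half of that; past it the rubber gives 1 mm for 3 to 4 N more.
- holder_c: Loose specimen holder, 0.4 kg, one of three alike; which slot it is in varies. Base bar 150 x 32 x 10 mm (x, y, z), origin at the centre of its underside. Clamp block on its +x end: x = 31 to 75 mm, 32 mm wide, top 52 mm up, two screw heads 5 mm above that. Grip the block across y from above, at x = 45 mm, about 36 mm up. Centre of mass at x = 30 mm.
- strip_c: The glass-fibre strip clamped in holder_c, 22 mm wide, 2 mm thick, reaching level from the clamp block towards -x for 93 mm, its top face 44 mm above the holder's underside. Its free end bends down like a spring and springs back. Origin: on the strip, 13 mm from the clamp block, at mid thickness. Breaks above 15 N.
- stop_c: The stop in holder_c: an upright steel bolt 8 mm thick with a domed black rubber cap 13 mm across, under the free end of strip_c. Origin: the top of the cap, 52 mm towards -x from the holder's origin. It lies 6 to 11 mm below the strip.
- tip_c (a point): Where to press strip_c: on its top face, 10 mm from its free end, straight above the stop. Each stop is screwed to its own height, 6 to 11 mm below the strip, not measured. At the stop a sound strip pushes back with 5 to 7 N, the soft one with about half of that; past it the rubber gives 1 mm for 3 to 4 N more.
- beaker: Glass beaker, 62 mm across the rim, 75 mm high, loose; origin at its underside's centre. Leave alone.
- hex_key: L-shaped steel hex key, 90 x 25 mm, 7 mm thick, lying loose; origin under the middle of its long leg. Leave alone.
- water_bottle: Clear water bottle, 60 mm across, 160 mm high, loose, far side. Leave alone.
- buffer_jar: Jar 52 mm across, 85 mm high, loose, far side. Leave alone.
- tweezers: Steel tweezers, 115 mm long, 12 mm wide, 6 mm thick, lying loose. Leave alone.
Mind the look-alikes: they are no part of the job. What is shaped like the holder_b but red is not meant.

How it is judged:
On the way, in this order (a step that is already met when the one before it is completed fails the run):
1. the strip in the robot's left slot is pressed by the fingers onto its stop (bears on it with over 0.5 N) and held there (((horizontal distance between holder_a and slot_left below 0.015 m and contact force between strip_a and stop_a above 0.5 N and contact force between the fingers and strip_a above 0.5 N) or (horizontal distance between holder_b and slot_left below 0.015 m and contact force between strip_b and stop_b above 0.5 N and contact force between the fingers and strip_b above 0.5 N) or (horizontal distance between holder_c and slot_left below 0.015 m and contact force between strip_c and stop_c above 0.5 N and contact force between the fingers and strip_c above 0.5 N))), for 0.2 s.
2. the strip in the middle slot is pressed by the fingers onto its stop (bears on it with over 0.5 N) and held there (((horizontal distance between holder_a and slot_mid below 0.015 m and contact force between strip_a and stop_a above 0.5 N and contact force between the fingers and strip_a above 0.5 N) or (horizontal distance between holder_b and slot_mid below 0.015 m and contact force between strip_b and stop_b above 0.5 N and contact force between the fingers and strip_b above 0.5 N) or (horizontal distance between holder_c and slot_mid below 0.015 m and contact force between strip_c and stop_c above 0.5 N and contact force between the fingers and strip_c above 0.5 N))), for 0.2 s.
3. the strip in the robot's right slot is pressed by the fingers onto its stop (bears on it with over 0.5 N) and held there (((horizontal distance between holder_a and slot_right below 0.015 m and contact force between strip_a and stop_a above 0.5 N and contact force between the fingers and strip_a above 0.5 N) or (horizontal distance between holder_b and slot_right below 0.015 m and contact force between strip_b and stop_b above 0.5 N and contact force between the fingers and strip_b above 0.5 N) or (horizontal distance between holder_c and slot_right below 0.015 m and contact force between strip_c and stop_c above 0.5 N and contact force between the fingers and strip_c above 0.5 N))), for 0.2 s.
4. a holder stands flat on the tray's floor while the fingers still hold it (((z of holder_a in the frame of tray_in between -0.004 and 0.006 m and angle between holder_a's own z axis and vertical below 0.06 rad and x of holder_a in the frame of tray_in between -0.07 and 0.07 m and y of holder_a in the frame of tray_in between -0.055 and 0.055 m and contact force between the fingers and holder_a above 1 N) or (z of holder_b in the frame of tray_in between -0.004 and 0.006 m and angle between holder_b's own z axis and vertical below 0.06 rad and x of holder_b in the frame of tray_in between -0.07 and 0.07 m and y of holder_b in the frame of tray_in between -0.055 and 0.055 m and contact force between the fingers and holder_b above 1 N) or (z of holder_c in the frame of tray_in between -0.004 and 0.006 m and angle between holder_c's own z axis and vertical below 0.06 rad and x of holder_c in the frame of tray_in between -0.07 and 0.07 m and y of holder_c in the frame of tray_in between -0.055 and 0.055 m and contact force between the fingers and holder_c above 1 N))), for 0.1 s.
At the end, for the whole second after the job is handed in: The softest strip's holder (its free tip droops over 0.18 mm by its own weight) stands flat (within 0.06 rad) in the tray, released, at rest; the other two are within 12 mm of where they were in their slots; every tip is within 2 mm of level; bystanders have moved less than 30 mm (((z of holder_a in the frame of tray_in between -0.004 and 0.006 m and angle between holder_a's own z axis and vertical below 0.06 rad and x of holder_a in the frame of tray_in between -0.07 and 0.07 m and y of holder_a in the frame of tray_in between -0.055 and 0.055 m and z of tip_a in the frame of holder_a below 0.04382 m and linear speed of holder_a below 0.02 m/s and contact force between the fingers and holder_a below 0.1 N and distance of each of holder_b, holder_c from where it was at the start of the episode below 0.012 m) or (z of holder_b in the frame of tray_in between -0.004 and 0.006 m and angle between holder_b's own z axis and vertical below 0.06 rad and x of holder_b in the frame of tray_in between -0.07 and 0.07 m and y of holder_b in the frame of tray_in between -0.055 and 0.055 m and z of tip_b in the frame of holder_b below 0.04382 m and linear speed of holder_b below 0.02 m/s and contact force between the fingers and holder_b below 0.1 N and distance of each of holder_a, holder_c from where it was at the start of the episode below 0.012 m) or (z of holder_c in the frame of tray_in between -0.004 and 0.006 m and angle between holder_c's own z axis and vertical below 0.06 rad and x of holder_c in the frame of tray_in between -0.07 and 0.07 m and y of holder_c in the frame of tray_in between -0.055 and 0.055 m and z of tip_c in the frame of holder_c below 0.04382 m and linear speed of holder_c below 0.02 m/s and contact force between the fingers and holder_c below 0.1 N and distance of each of holder_a, holder_b from where it was at the start of the episode below 0.012 m)) and z of tip_a in the frame of holder_a above 0.042 m and z of tip_b in the frame of holder_b above 0.042 m and z of tip_c in the frame of holder_c above 0.042 m and distance of each of beaker, hex_key, water_bottle, buffer_jar, tweezers from where it was at the start of the episode below 0.03 m); the robot touches nothing.
It fails at once if the robot presses on a strip with more than 15 N (contact force between any of strip_a, strip_b, strip_c and the fingers above 15 N or contact force between any of strip_a, strip_b, strip_c and the arm above 15 N).
It fails at once if more than one holder is taken from its slot or shoved about (more than 12 mm) (distance of each of holder_a, holder_b from where it was at the start of the episode above 0.012 m or distance of each of holder_a, holder_c from where it was at the start of the episode above 0.012 m or distance of each of holder_b, holder_c from where it was at the start of the episode above 0.012 m).
It fails at once if a holder is tipped over (angle between any of holder_a, holder_b, holder_c's own z axis and vertical above 0.6 rad).
It fails at once if something else on the bench is shoved away (more than 30 mm) or knocked over (distance of any of beaker, hex_key, water_bottle, buffer_jar, tweezers from where it was at the start of the episode above 0.03 m or angle between any of beaker, hex_key, water_bottle, buffer_jar, tweezers's own z axis and vertical above 0.4 rad).
It also fails if it takes over 72 s, if anything falls off the work surface, if the arm or the gripper's body presses on something with over 40 N, if the wrist force passes 120 N, or if a joint passes its speed limit or range.

### The arm

A 6-joint arm with a two-finger parallel gripper is mounted at the origin on the work surface. World frame = base frame: x ahead of the robot, y to its left, z up, the work surface at z = 0. Lengths are in m, angles in rad, forces in N, time in s.
With the tool pointing down it reaches from about 0.3 to 0.775 m from the base axis. Payload 14.6 kg.
Tool frame: the origin (TCP) lies at the very end of the fingers, on their centre line; the grasp point (between the pads) lies 19 mm behind it; z points along the fingers, y is the line along which they close (so a half turn about z gives the same grasp; the last joint's range is limited). The gripper opens to 94 mm and grips with 3 to 60 N. Pads are 16 mm wide; open, the fingers measure 119 mm over their backs; the gripper's body (75 mm by 177 mm) begins 78 mm behind the grasp point.
Start: joints at [1.111, 0.3, 1.521, -0, 1.321, -0.067], TCP at [0.211, 0.508, 0.205] pointing down, gripper open.
Joint ranges: [-3.03, 3.03], [-0.79, 2.21], [0.23, 2.52], [-1.04, 4.18], [0, 3.07], [-2.55, 2.55]. Speed limits (rad/s): [2.22, 2.22, 2.57, 3.14, 3.14, 3.14].

### API

Orientations are given as [roll, pitch, yaw] about the fixed x, y, z axes, in that order (R = Rz(yaw) Ry(pitch) Rx(roll)).
In Python, from station import ctrl gives the robot as it stands.
- The arm moves only by the shell command python3 -m pendant 'ROWS' [OPENING] [FORCE]. ROWS is JSON, a list of rows, each a list of 2 entries, a list of its own where there are three numbers: the shift along the world's x, y, z in cm, then the turn about the world's z in rad. A call has 1 to 20 rows; each row shifts and turns the commanded pose from where the row before left it; what a row does not reach is not made up. A row lasts 1/12 s, in which the tool goes at most 41.7 mm and 7.16 degrees, less where a joint would pass 70% of its speed; a pose out of reach is approached as far as the arm can. A call is refused whole if a number of a shift passes 4.17 or a number of a turn 0.125, either way. A call with a gripper value outside its range is refused whole. OPENING is the opening, from 0 (shut) to 1 (fully open), set as the call begins (- or left out, the last holds). The fingers move at their own pace and stop on an object; FORCE is the grip in N (left out, the last holds). Time passes only in rows, so rows that do not move let the fingers close. It gives the time, the measured TCP pose, the force, the opening and the grip force at its end, in the units of the state.
- ctrl.get_obs(): the state, without advancing time (a new reading comes with each control period).
- ctrl.camera(name): name is "side" or "top" or "wrist"; returns a dict with "color" (480x640x3 uint8, red, green, blue), "intrinsics" (3x3 intrinsics, pixels), "camera_from_world" (4x4, takes a point from world to camera coordinates). Camera axes: x right, y down, z forward; pixel columns grow to the right and rows downward; lengths in m; the calibration is good to about 2 mm. A picture is of the moment at which its call begins. There is no depth.
- ctrl.hand_in(): hands the job in; it is judged then, once.
The state is a dict: "time_s": time; "qpos": joint angles; "joint_vel": joint speeds; "tau": joint torques, N m; "ee_pos": TCP position; "eef_rot": TCP orientation; "force": force on the tool from outside, world axes, zero at the start; "moment": the same for the moment, N m; "grip_width": finger opening in m; "grip_force": force on a finger pad.
Only numpy, scipy, OpenCV 4.12 (cv2) and the standard library are available. Lean on these libraries where they do the work, as an engineer would, in place of code of your own. Each camera call takes 0.05 s, during which the arm holds its last target. There are 200 camera calls.

## Working session

There is one attempt and no reset: what is moved stays moved. The work goes in short steps, Python scripts to look and compute and a shell command to move; the robot and the scene stay as the last step left them, time stands still between calls to the robot, and variables do not carry over. Pictures are saved under pics/ and viewed, at most 10 in all, crops included, and the job is handed in when it is done.

```bash
mkdir -p pics
python3 - <<'E'
from station import ctrl
import cv2,numpy as np
o=ctrl.get_obs();print(o)
for n in("top","side"):
    c=ctrl.camera(n);cv2.imwrite(f"pics/{n}0.png",c["color"][:,:,::-1]);print(n,c["intrinsics"].tolist(),np.round(c["camera_from_world"],4).tolist())
E
```

```text
{'time_s': 0.0, 'qpos': array([ 1.11138540e+00,  3.00473707e-01,  1.52156855e+00,  3.92381350e-05,
        1.32071039e+00, -6.65879863e-02]), 'joint_vel': array([ 0.00102209,  0.00028222, -0.00077334,  0.00168208,  0.00024654,
       -0.00074634]), 'tau': array([-9.87253079e-04, -5.31811702e+01, -3.52736807e+01,  7.07417889e-02,
        2.43889284e-02, -8.96769575e-05]), 'ee_pos': array([0.21041033, 0.5078794 , 0.2048902 ]), 'eef_rot': array([-3.14043776e+00, -1.15106772e-04,  2.74875991e+00]), 'force': array([-0.77642081, -0.31163609,  0.04676994]), 'moment': array([ 0.02555192,  0.04145297, -0.02820889]), 'grip_force': 0.0, 'grip_width': 0.09418888225332735}
top [[587.386401628921, 0.0, 314.4788526002762], [0.0, 587.386401628921, 241.25233421877172], [0.0, 0.0, 1.0]] [[0.0293, -0.999, 0.0327, -0.0474], [-0.9893, -0.0337, -0.1417, 0.5458], [0.1427, -0.0282, -0.9894, 1.0344], [0.0, 0.0, 0.0, 1.0]]
side [[477.4382807857211, 0.0, 326.453669963021], [0.0, 477.4382807857211, 244.86284360716039], [0.0, 0.0, 1.0]] [[-0.9071, -0.4207, 0.0173, 0.4891], [-0.2663, 0.5415, -0.7974, 0.234], [0.3261, -0.7279, -0.6032, 0.6477], [0.0, 0.0, 0.0, 1.0]]
```

View pics/top0.png

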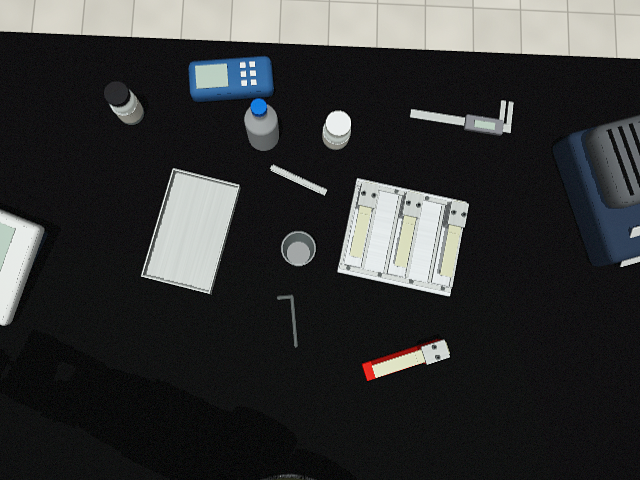

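View pics/side0.png

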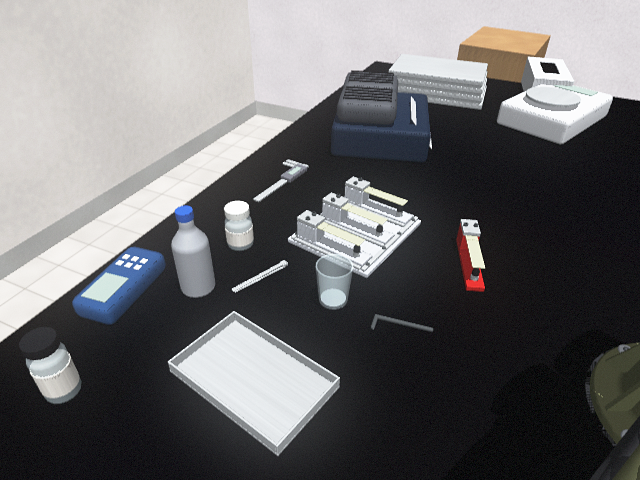

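The top view shows the tray at (190,231), and the rack at (403,237) with strips at about (362,232), (405,242) and (452,250), clamp blocks at the far end. The red decoy at (405,360) lies outside the rack and isn't meant. Next I measure the strips and the tray, and enlarge the rack.

```bash
cat > h.py <<'E'
import cv2,numpy as np
from station import ctrl
def back(c,uv,z):
    K=c["intrinsics"];T=c["camera_from_world"];R=T[:3,:3];o=-R.T@T[:3,3]
    d=(R.T@np.linalg.inv(K)@np.c_[np.atleast_2d(uv),np.ones(len(np.atleast_2d(uv)))].T).T
    return o+d*((z-o[2])/d[:,2])[:,None]
def proj(c,P):
    T=c["camera_from_world"];p=np.atleast_2d(P)@T[:3,:3].T+T[:3,3];q=p@c["intrinsics"].T;return q[:,:2]/q[:,2:]
def strips(c,z):
    h=cv2.cvtColor(c["color"],cv2.COLOR_RGB2HSV);m=((h[...,0]>18)&(h[...,0]<40)&(h[...,1]>30)&(h[...,2]>110)).astype(np.uint8)
    n,l,s,ce=cv2.connectedComponentsWithStats(m);r=[]
    for i in range(1,n):
        if 80<s[i,4]<1500 and s[i,0]>250 :
            w=back(c,np.argwhere(l==i)[:,::-1],z);mu=w.mean(0)
            rect=cv2.minAreaRect((w[:,:2]*1000).astype(np.float32))
            r.append((np.round(ce[i]).tolist(),s[i,4],np.round(mu*1000,1).tolist(),[np.round(v,1).tolist() for v in rect]))
    return r
E
python3 - <<'E'
from h import *
for n in("top","side"):
    c=ctrl.camera(n);print(n)
    for r in strips(c,.056):print(r)
    if n=="top":
        t=c
        g=cv2.cvtColor(c["color"],cv2.COLOR_RGB2GRAY);m=(g>70).astype(np.uint8);m[:,:130]=0;m[:165]=0;m[300:]=0;m[:,245:]=0
        k=np.argwhere(m)[:,::-1].astype(np.float32)
        for z in(.022,):
            b=back(c,k,z)[:,:2]*1000;r=cv2.minAreaRect(b.astype(np.float32));print("tray",r,cv2.boxPoints(r))
im=cv2.resize(t["color"][172:302,330:478],None,fx=4.6,fy=4.6,interpolation=cv2.INTER_CUBIC)[:,:,::-1]
cv2.imwrite("pics/rack.png",im)
E
```

```text
top
([360.0, 231.0], np.int32(572), [566.9, -111.9, 56.0], [[566.6, -111.5], [21.7, 93.3], 78.6])
([405.0, 240.0], np.int32(584), [551.7, -193.2, 56.0], [[551.4, -193.2], [22.1, 93.3], 79.3])
([450.0, 250.0], np.int32(586), [537.1, -275.5, 56.0], [[536.9, -275.4], [21.8, 93.4], 79.3])
([399.0, 363.0], np.int32(603), [333.7, -183.9, 56.0], [[332.7, -183.2], [22.9, 91.9], 19.5])
tray ((563.4171142578125, 198.01278686523438), (133.75106811523438, 211.800048828125), 77.59423065185547) [[445.62265 155.44965]
 [652.4773  109.94787]
 [681.21155 240.57593]
 [474.35693 286.0777 ]]
side
```

View pics/rack.png

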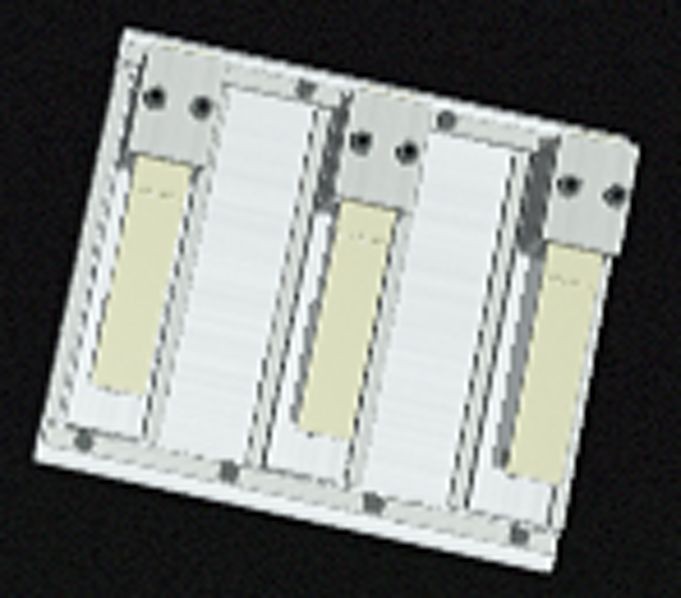

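The enlarged crop confirms three grey-and-white holders in the rack, with strip tips at the near end and screwed clamp blocks at the far end. None are red. Rack yaw is about -0.183. Press points are left (531,-105), mid (516,-187) and right (501,-269) mm. I move over the left tip with the fingers shut.

```bash
python3 -m pendant '[[[1.78,-3.41,0],0.0117],[[1.78,-3.41,0],0.0117],[[1.78,-3.41,0],0.0117],[[1.78,-3.41,0],0.0117],[[1.78,-3.41,0],0.0117],[[1.78,-3.41,0],0.0117],[[1.78,-3.41,0],0.0117],[[1.78,-3.41,0],0.0117],[[1.78,-3.41,0],0.0117],[[1.78,-3.41,0],0.0117],[[1.78,-3.41,0],0.0117],[[1.78,-3.41,0],0.0117],[[1.78,-3.41,0],0.0117],[[1.78,-3.41,0],0.0117],[[1.78,-3.41,0],0.0117],[[1.78,-3.41,0],0.0117],[[1.78,-3.41,0],0.0117],[[1.78,-3.41,0],0.0117],[[0,0,0],0],[[0,0,0],0]]' 0 10
```

```text
time_s: 1.87
ee_pos: [0.531, -0.107, 0.2047]
eef_rot: [3.141, -0.001, 2.957]
force: [-1.0, -0.4, -0.1]
grip_width: 0.0006
grip_force: 0.0
```

```bash
python3 -m pendant '[[[0,0.05,-2.2],0],[[0,0.05,-2.2],0],[[0,0.05,-2.2],0],[[0,0,-2.2],0],[[0,0,-2.2],0],[[0,0,-2.2],0],[[0,0,-1],0],[[0,0,0],0],[[0,0,0],0],[[0,0,0],0]]'; python3 -m pendant '[[[0,0,-0.2],0],[[0,0,-0.2],0],[[0,0,-0.2],0],[[0,0,-0.2],0],[[0,0,0],0],[[0,0,0],0]]'
python3 - <<'E'
from h import *
c=ctrl.camera("side");im=c["color"][140:300,270:430];cv2.imwrite("pics/p1.png",cv2.resize(im,None,fx=3.7,fy=3.7,interpolation=cv2.INTER_CUBIC)[:,:,::-1])
E
```

```text
time_s: 2.7
ee_pos: [0.5315, -0.104, 0.0649]
eef_rot: [-3.141, 0.002, 2.96]
force: [-0.2, -0.2, 0.9]
grip_width: 0.0006
grip_force: 0.0
time_s: 3.2
ee_pos: [0.5309, -0.1042, 0.0554]
eef_rot: [-3.142, -0.0, 2.959]
force: [0.2, 0.1, -0.3]
grip_width: 0.0004
grip_force: 0.1
```

View pics/p1.png

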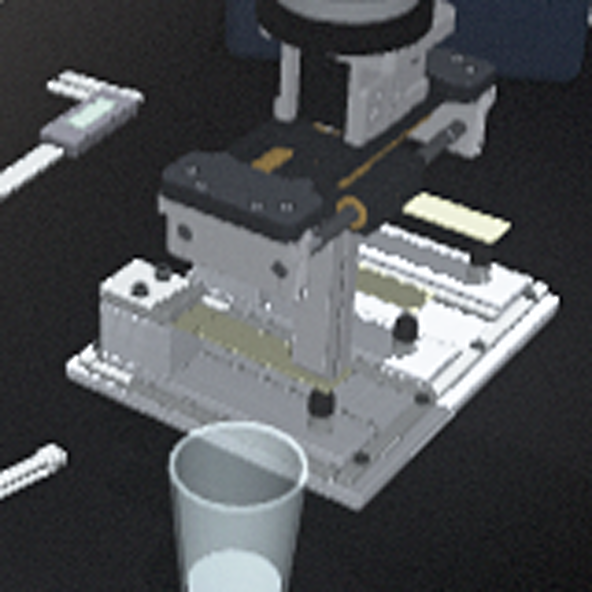

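The fingers sit on the left strip's free end at about (320,365) in the crop, over the capped stop at (320,400), about to touch. I press on in steps.

```bash
for i in 1 2; do python3 -m pendant '[[[0,0,-0.1],0],[[0,0,-0.1],0],[[0,0,0],0]]'|egrep 'ee_pos|^force'; done; python3 -m pendant '[[[0,0,-0.1],0],[[0,0,0],0],[[0,0,0],0]]'|egrep 'ee_pos|^force';python3 -m pendant '[[[0,0,0],0]]'|egrep 'ee_pos|^force';python3 -m pendant '[[[0,0,0],0]]'|egrep 'ee_pos|^force'
```

```text
ee_pos: [0.531, -0.1042, 0.0534]
force: [0.4, 0.3, 0.2]
ee_pos: [0.5311, -0.1042, 0.0514]
force: [1.0, -0.5, 1.9]
ee_pos: [0.531, -0.1042, 0.0505]
force: [0.5, -0.3, 2.7]
ee_pos: [0.531, -0.1042, 0.0505]
force: [0.6, -1.1, 2.4]
ee_pos: [0.531, -0.1042, 0.0505]
force: [1.0, -1.0, 1.1]
```

```bash
python3 -m pendant '[[[0,0,-0.05],0],[[0,0,-0.05],0],[[0,0,0],0]]'|egrep 'ee_pos|^force'; python3 -m pendant '[[[0,0,0],0]]'|egrep '^force'; python3 -m pendant '[[[0,0,-0.05],0],[[0,0,-0.05],0],[[0,0,0],0]]'|egrep 'ee_pos|^force';python3 -m pendant '[[[0,0,0],0]]'|egrep '^force';python3 -m pendant '[[[0,0,0],0]]'|egrep '^force'
```

```text
ee_pos: [0.531, -0.1042, 0.0494]
force: [1.8, -0.9, 3.4]
force: [1.0, -1.2, 2.0]
ee_pos: [0.5311, -0.1042, 0.0485]
force: [1.2, 0.4, 3.8]
force: [1.5, -0.1, 3.4]
force: [2.0, -0.3, 4.2]
```

```bash
for i in 1 2; do python3 -m pendant '[[[0,0,-0.05],0],[[0,0,0],0]]'|egrep 'ee_pos|^force'; python3 -m pendant '[[[0,0,0],0]]'|egrep '^force'; python3 -m pendant '[[[0,0,0],0]]'|egrep '^force'; done
```

```text
ee_pos: [0.5311, -0.1042, 0.0481]
force: [1.8, -0.6, 5.1]
force: [1.9, -0.9, 4.2]
force: [1.0, -0.1, 5.0]
ee_pos: [0.5312, -0.1043, 0.0477]
force: [1.8, -1.6, 5.9]
force: [1.2, -0.8, 5.9]
force: [1.1, 0.7, 5.1]
```

```bash
for i in 1 2; do python3 -m pendant '[[[0,0,-0.05],0],[[0,0,0],0],[[0,0,0],0]]'|egrep 'ee_pos|^force'; python3 -m pendant '[[[0,0,0],0]]'|egrep '^force'; python3 -m pendant '[[[0,0,0],0]]'|egrep '^force'; done
```

```text
ee_pos: [0.5312, -0.1043, 0.0474]
force: [2.5, -0.4, 7.2]
force: [1.7, -0.9, 7.8]
force: [1.8, -0.9, 8.1]
ee_pos: [0.5313, -0.1043, 0.047]
force: [0.7, -0.5, 8.7]
force: [1.3, 0.4, 9.1]
force: [0.4, -0.7, 8.4]
```

Left: the slope jumps to about 4 N/mm below z≈0.0485 m, so the strip was bearing on its stop with about 3.5 N at the knee. I lift off and go to the middle strip.

```bash
python3 -m pendant '[[[0,0,1],0],[[0,0,1],0],[[-0.52,-2.75,0],0],[[-0.52,-2.75,0],0],[[-0.52,-2.75,0],0],[[0,0,0],0],[[0,0,-0.5],0],[[0,0,-0.4],0],[[0,0,0],0],[[0,0,0],0]]'; for i in 1 2 3 4; do python3 -m pendant '[[[0,0,0],0]]'|egrep 'ee_pos|^force';done
```

```text
time_s: 7.25
ee_pos: [0.5152, -0.1857, 0.0571]
eef_rot: [3.141, -0.001, 2.961]
force: [0.7, -0.5, -0.1]
grip_width: 0.0008
grip_force: 0.0
ee_pos: [0.5155, -0.186, 0.0574]
force: [0.7, -0.6, -0.1]
ee_pos: [0.5155, -0.1862, 0.0576]
force: [-0.5, 0.5, -0.2]
ee_pos: [0.5155, -0.1864, 0.0576]
force: [-0.7, -0.2, 0.2]
ee_pos: [0.5154, -0.1865, 0.0575]
force: [-0.8, -0.0, -1.1]
```

```bash
python3 -m pendant '[[[0,0,-0.2],0],[[0,0,-0.2],0],[[0,0,-0.1],0],[[0,0,-0.1],0],[[0,0,0],0]]'|egrep 'ee_pos|^force'; for i in 1 2; do python3 -m pendant '[[[0,0,0],0]]'|egrep '^force';done; for i in 1 2; do python3 -m pendant '[[[0,0,-0.05],0],[[0,0,-0.05],0],[[0,0,0],0]]'|egrep 'ee_pos|^force'; python3 -m pendant '[[[0,0,0],0]]'|egrep '^force'; python3 -m pendant '[[[0,0,0],0]]'|egrep '^force'; done
```

```text
ee_pos: [0.5156, -0.1868, 0.0515]
force: [1.8, -0.3, 3.8]
force: [1.2, 0.4, 3.2]
force: [1.7, -0.1, 3.3]
ee_pos: [0.5154, -0.1867, 0.0505]
force: [2.7, -0.3, 3.9]
force: [2.0, -0.3, 3.8]
force: [2.2, -0.9, 3.3]
ee_pos: [0.5154, -0.1868, 0.0495]
force: [2.8, -0.1, 5.0]
force: [2.9, 0.7, 4.7]
force: [3.2, -0.7, 4.0]
```

```bash
for i in 1 2 3; do python3 -m pendant '[[[0,0,-0.05],0],[[0,0,0],0]]'|egrep 'ee_pos|^force'; python3 -m pendant '[[[0,0,0],0]]'|egrep '^force'; python3 -m pendant '[[[0,0,0],0]]'|egrep '^force'; done
```

```text
ee_pos: [0.5154, -0.1867, 0.0489]
force: [2.6, -0.6, 4.9]
force: [2.8, -0.3, 6.1]
force: [2.5, -0.2, 4.9]
ee_pos: [0.5154, -0.1867, 0.0485]
force: [4.0, -0.1, 5.2]
force: [3.2, -0.8, 6.0]
force: [3.5, -0.5, 5.7]
ee_pos: [0.5154, -0.1867, 0.048]
force: [3.1, -0.6, 6.2]
force: [4.0, -0.5, 5.5]
force: [2.6, -0.2, 5.9]
```

```bash
for i in 1 2 3; do python3 -m pendant '[[[0,0,-0.05],0],[[0,0,0],0]]'|egrep 'ee_pos|^force'; python3 -m pendant '[[[0,0,0],0]]'|egrep '^force'; python3 -m pendant '[[[0,0,0],0]]'|egrep '^force'; done
```

```text
ee_pos: [0.5155, -0.1868, 0.0476]
force: [3.7, 0.1, 6.3]
force: [2.6, -0.7, 5.8]
force: [2.6, -0.4, 6.1]
ee_pos: [0.5155, -0.1868, 0.0471]
force: [2.2, -1.1, 6.6]
force: [2.4, 0.1, 6.2]
force: [3.2, 0.3, 7.0]
ee_pos: [0.5156, -0.1868, 0.0467]
force: [3.1, -0.7, 8.2]
force: [3.6, -1.0, 7.5]
force: [2.8, -0.0, 7.4]
```

```bash
for i in 1 2; do python3 -m pendant '[[[0,0,-0.03],0],[[0,0,0],0]]'|egrep 'ee_pos|^force'; python3 -m pendant '[[[0,0,0],0]]'|egrep '^force'; python3 -m pendant '[[[0,0,0],0]]'|egrep '^force'; done
```

```text
ee_pos: [0.5156, -0.1868, 0.0465]
force: [2.3, 0.5, 7.5]
force: [3.1, -0.1, 7.0]
force: [3.0, -0.1, 8.2]
ee_pos: [0.5157, -0.1868, 0.0463]
force: [2.3, -0.3, 9.1]
force: [3.4, -0.3, 9.7]
force: [2.4, 0.2, 8.3]
```

```bash
python3 -m pendant '[[[0,0,-0.03],0],[[0,0,0],0],[[0,0,0],0]]'|egrep 'ee_pos|^force'; python3 -m pendant '[[[0,0,0],0]]'|egrep '^force'; python3 -m pendant '[[[0,0,0],0]]'|egrep '^force'
python3 -m pendant '[[[0,0,1],0],[[0,0,1],0],[[-0.48,-2.74,0],0],[[-0.48,-2.74,0],0],[[-0.48,-2.74,0],0],[[0,0,0],0],[[0,0,-0.5],0],[[0,0,-0.2],0],[[0,0,0],0],[[0,0,0],0],[[0,0,0],0],[[0,0,0],0]]'; for i in 1 2 3; do python3 -m pendant '[[[0,0,0],0]]'|egrep 'ee_pos|^force';done
```

```text
ee_pos: [0.5157, -0.1868, 0.0461]
force: [1.8, -0.0, 9.6]
force: [2.0, 0.1, 9.7]
force: [2.7, -0.1, 8.7]
time_s: 13.08
ee_pos: [0.5011, -0.2684, 0.0587]
eef_rot: [-3.142, 0.0, 2.96]
force: [-0.3, -0.7, 0.0]
grip_width: 0.0005
grip_force: 0.0
ee_pos: [0.5011, -0.2686, 0.0587]
force: [0.1, 0.1, -0.7]
ee_pos: [0.501, -0.2687, 0.0586]
force: [-0.3, 0.0, -0.1]
ee_pos: [0.501, -0.2688, 0.0586]
force: [-0.1, -0.6, -0.7]
```

Middle: knee at z≈0.047 m with about 6.7 N, so that strip is sound. Now the right strip.

```bash
python3 -m pendant '[[[0,0,-0.2],0],[[0,0,-0.2],0],[[0,0,-0.2],0],[[0,0,-0.1],0],[[0,0,0],0]]'|egrep 'ee_pos|^force'; for i in 1 2; do python3 -m pendant '[[[0,0,0],0]]'|egrep '^force';done; for i in 1 2; do python3 -m pendant '[[[0,0,-0.05],0],[[0,0,-0.05],0],[[0,0,0],0]]'|egrep 'ee_pos|^force'; python3 -m pendant '[[[0,0,0],0]]'|egrep '^force'; python3 -m pendant '[[[0,0,0],0]]'|egrep '^force'; done
```

```text
ee_pos: [0.5011, -0.269, 0.0516]
force: [-0.3, -0.5, 5.3]
force: [0.5, -0.1, 5.0]
force: [1.3, -0.6, 4.1]
ee_pos: [0.5011, -0.269, 0.0507]
force: [0.9, -0.9, 5.4]
force: [1.5, -1.1, 4.5]
force: [0.3, 0.6, 5.8]
ee_pos: [0.5012, -0.269, 0.0498]
force: [1.1, -0.1, 6.5]
force: [0.9, -0.7, 6.9]
force: [0.6, -0.0, 6.9]
```

```bash
for i in 1 2; do python3 -m pendant '[[[0,0,-0.04],0],[[0,0,0],0]]'|egrep 'ee_pos|^force'; python3 -m pendant '[[[0,0,0],0]]'|egrep '^force'; python3 -m pendant '[[[0,0,0],0]]'|egrep '^force'; done
```

```text
ee_pos: [0.5012, -0.269, 0.0495]
force: [0.5, -0.1, 7.6]
force: [0.5, -0.2, 7.1]
force: [0.7, 0.3, 7.1]
ee_pos: [0.5013, -0.2691, 0.0493]
force: [0.1, 1.1, 8.8]
force: [0.6, 0.1, 8.4]
force: [0.6, 1.6, 8.2]
```

```bash
for i in 1 2; do python3 -m pendant '[[[0,0,-0.03],0],[[0,0,0],0]]'|egrep 'ee_pos|^force'; python3 -m pendant '[[[0,0,0],0]]'|egrep '^force'; python3 -m pendant '[[[0,0,0],0]]'|egrep '^force'; done
```

```text
ee_pos: [0.5012, -0.2691, 0.049]
force: [0.1, 0.3, 9.8]
force: [0.6, 0.3, 9.3]
force: [0.9, 1.0, 10.3]
ee_pos: [0.5013, -0.2691, 0.0488]
force: [-0.9, 0.7, 11.3]
force: [0.2, 1.4, 10.5]
force: [-0.6, 0.6, 9.7]
```

Right: knee at z≈0.050 m with about 6.5 N, so it is sound. The left strip is the soft one, at about 0.4 N/mm against 0.7 and 1.0. I lift, move over the left clamp block with the fingers partly open, and check with the wrist camera.

```bash
python3 -m pendant '[[[0,0,1],0],[[0,0,2.5],0],[[0,0,3.5],0],[[0,0,3.5],0],[[2.08,2.43,0.5],0],[[2.08,2.43,0],0],[[2.08,2.43,0],0],[[2.08,2.43,0],0],[[2.08,2.43,0],0],[[2.08,2.43,0],0],[[0,0,0],0],[[0,0,0],0],[[0,0,0],0],[[0,0,0],0]]' 0.64 40
python3 - <<'E'
from h import *
c=ctrl.camera("wrist");cv2.imwrite("pics/w1.png",c["color"][:,:,::-1])
u=np.array([np.cos(-.183),np.sin(-.183),0]);v=np.array([-u[1],u[0],0])
o=np.array([.5819,-.1145,.012])
t=ctrl.camera("top")
b=back(t,[[363.3,193.1],[373.9,195.3]],.069);print("screws",(b-o)@np.c_[u,v])
print("wrist proj grip top",proj(c,[o+.045*u+.052*np.array([0,0,1]),o+.031*u+.016*v+[0,0,.052],o+.031*u-.016*v+[0,0,.052],o+.075*u+.016*v+[0,0,.052],o+.075*u-.016*v+[0,0,.052]]).round(1).tolist())
E
```

```text
time_s: 17.25
ee_pos: [0.625, -0.124, 0.1581]
eef_rot: [-3.141, -0.001, 2.958]
force: [0.5, -0.7, 0.4]
grip_width: 0.0601
grip_force: 0.0
screws [[ 0.05076476  0.0091358 ]
 [ 0.05097127 -0.01040031]]
wrist proj grip top [[317.0, 240.2], [336.5, 223.8], [297.4, 223.8], [335.7, 273.9], [298.2, 273.9]]
```

View pics/w1.png

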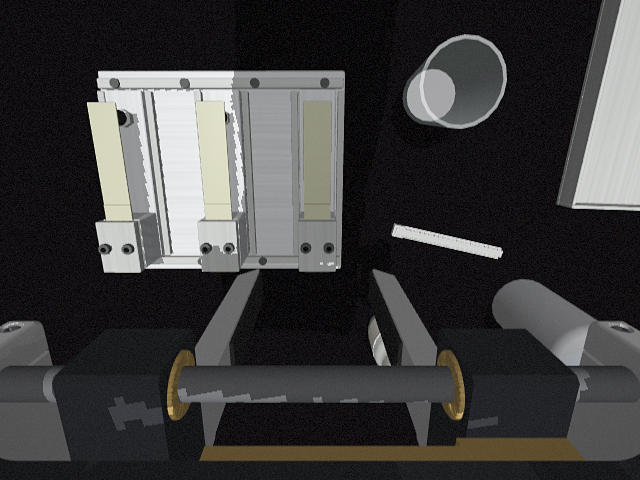

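The wrist view shows the left block at (299-336, 222-272), within 2 px of my projection, and the fingers will straddle it. I descend and grip.

```bash
python3 -m pendant '[[[0.1,0.08,-2],0],[[0,0,-2],0],[[0,0,-2],0],[[0,0,-2],0],[[0,0,-2],0],[[0,0,-1.5],0],[[0,0,-1],0],[[0,0,-0.4],0],[[0,0,0],0],[[0,0,0],0],[[0,0,0],0]]'; python3 -m pendant '[[[0,0,0],0],[[0,0,0],0],[[0,0,0],0],[[0,0,0],0],[[0,0,0],0],[[0,0,0],0],[[0,0,0],0],[[0,0,0],0]]' 0 40
```

```text
time_s: 18.27
ee_pos: [0.6272, -0.1225, 0.0303]
eef_rot: [-3.141, 0.002, 2.959]
force: [1.6, -0.8, -0.3]
grip_width: 0.0599
grip_force: 0.0
time_s: 18.93
ee_pos: [0.6268, -0.1224, 0.0293]
eef_rot: [-3.141, 0.0, 2.959]
force: [-1.2, -2.1, 3.4]
grip_width: 0.0319
grip_force: 40.0
```

```bash
python3 -m pendant '[[[0,0,0.5],0],[[0,0,1],0],[[0,0,1.5],0],[[0,0,2],0],[[0,0,2],0],[[0,0,2],0],[[0,0,2],0],[[0,0,2],0],[[0,0,2],0],[[0,0,0],0],[[0,0,0],0],[[0,0,0],0]]'
python3 - <<'E'
from h import *
c=ctrl.camera("top");s=ctrl.camera("side")
print("bottle",back(c,[[259,106]],.16).round(3),back(s,[[184,214]],.16).round(3),"jar",back(c,[[339,121]],.085).round(3),"beaker",back(c,[[298,246]],.075).round(3))
u=np.array([np.cos(-.216),np.sin(-.216),0]);v=np.array([-u[1],u[0],0]);o=np.array([.564,.200,0])
im={}
for n,k in(("top",c),("side",s)):
    a=k["color"][:,:,::-1].copy()
    for z,hx,hy,col in((.022,.105,.065,(0,0,255)),(.003,.102,.062,(0,200,0))):
        P=np.array([o+sx*hx*u+sy*hy*v+[0,0,z] for sx,sy in((1,1),(1,-1),(-1,-1),(-1,1))])
        cv2.polylines(a,[np.round(proj(k,P)*16).astype(int)],True,col,1,cv2.LINE_AA,4)
    im[n]=a
A=cv2.resize(im["top"][150:310,120:460],None,fx=2.3,fy=1.8*2.3/1.8);B=cv2.resize(im["side"][150:460,100:430],None,fx=.7,fy=.7)
cv2.imwrite("pics/tray.png",np.hstack([cv2.resize(im["top"][130:330,130:270],None,fx=3,fy=3),cv2.resize(im["side"][300:460,160:345],None,fx=2.1,fy=3.75)])[:600,:800])
E
```

```text
time_s: 19.93
ee_pos: [0.6262, -0.1221, 0.1777]
eef_rot: [3.141, -0.002, 2.959]
force: [0.9, 0.8, -5.2]
grip_width: 0.032
grip_force: 40.0
bottle [[0.755 0.073 0.16 ]] [[0.745 0.083 0.16 ]] jar [[ 0.761 -0.067  0.085]] beaker [[ 0.532 -0.     0.075]]
```

View pics/tray.png

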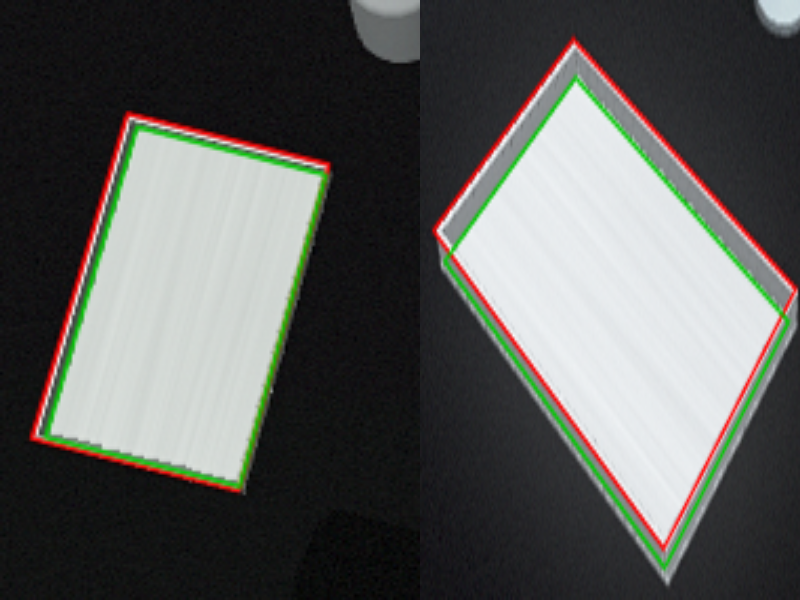

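The overlay matches the tray rim and floor in both views: centre (0.564, 0.200), yaw -0.216. I carry the holder over; the bottle at (0.75, 0.08) stays well clear.

```bash
python3 -m pendant '[[[-0.15,1.4,0],-0.0025],[[-0.15,2.5,0],-0.0025],[[-0.15,2.6,0],-0.0025],[[-0.15,2.6,0],-0.0025],[[-0.15,2.6,0],-0.0025],[[-0.15,2.6,0],-0.0025],[[-0.15,2.6,0],-0.0025],[[-0.15,2.6,0],-0.0025],[[-0.15,2.6,0],-0.0025],[[-0.15,2.6,0],-0.0025],[[-0.15,2.6,0],-0.0025],[[-0.15,2.6,0],-0.0025],[[0,1.35,0],-0.003],[[0,0,0],0],[[0,0,0],0],[[0,0,0],0],[[0,0,0],0]]'
```

```text
time_s: 21.45
ee_pos: [0.6088, 0.1891, 0.179]
eef_rot: [-3.141, -0.0, 2.925]
force: [0.4, 0.6, -4.8]
grip_width: 0.0319
grip_force: 40.0
```

```bash
python3 -m pendant '[[[0,0.05,-2],0],[[0,0,-2.5],0],[[0,0,-2.5],0],[[0,0,-2.5],0],[[0,0,-2],0],[[0,0,-1.5],0],[[0,0,-1],0],[[0,0,-0.5],0],[[0,0,-0.3],0],[[0,0,0],0],[[0,0,0],0],[[0,0,0],0]]'
python3 -m pendant '[[[0,0,-0.2],0],[[0,0,-0.2],0],[[0,0,-0.15],0],[[0,0,-0.15],0],[[0,0,0],0],[[0,0,0],0]]'
python3 - <<'E'
from h import *
c=ctrl.camera("side")["color"][230:470,150:390];cv2.imwrite("pics/p2.png",cv2.resize(c,None,fx=2.5,fy=2.5,interpolation=cv2.INTER_CUBIC)[:,:,::-1])
E
```

```text
time_s: 22.45
ee_pos: [0.6092, 0.1908, 0.0322]
eef_rot: [3.141, 0.001, 2.926]
force: [0.5, 0.7, -5.4]
grip_width: 0.0318
grip_force: 40.0
time_s: 22.95
ee_pos: [0.6087, 0.1907, 0.024]
eef_rot: [-3.141, -0.0, 2.926]
force: [0.6, 0.0, -4.5]
grip_width: 0.0317
grip_force: 40.0
```

View pics/p2.png

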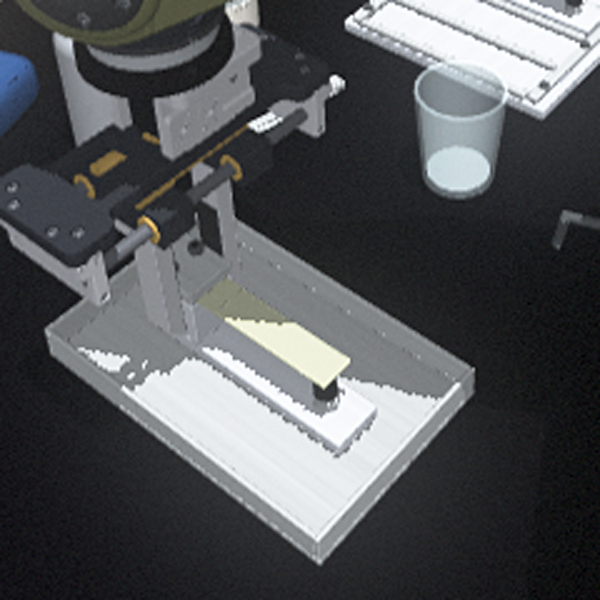

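The holder hangs level and centred in the tray, with its free end at (345,425) and a few mm above the floor. I lower it until the force shows contact.

```bash
for i in 1 2 3; do python3 -m pendant '[[[0,0,-0.06],0],[[0,0,-0.06],0],[[0,0,0],0],[[0,0,0],0]]'|egrep 'ee_pos|^force|moment'; done
```

```text
ee_pos: [0.6087, 0.1907, 0.0229]
force: [-0.1, 0.2, -5.5]
ee_pos: [0.6087, 0.1907, 0.0217]
force: [-0.8, 0.3, -4.8]
ee_pos: [0.6087, 0.1907, 0.0205]
force: [-0.3, 0.8, -5.0]
```

```bash
for i in 1 2 3; do python3 -m pendant '[[[0,0,-0.05],0],[[0,0,0],0],[[0,0,0],0],[[0,0,0],0]]'|egrep 'ee_pos|^force|moment'; done
```

```text
ee_pos: [0.6088, 0.1907, 0.0203]
force: [-2.6, -2.0, 0.5]
ee_pos: [0.6088, 0.1907, 0.0203]
force: [-4.9, -2.4, 6.1]
ee_pos: [0.6088, 0.1907, 0.0203]
force: [-7.7, -3.4, 10.4]
```

It has seated at the predicted height, z=0.0203 m, and is bearing on the floor. I release and lift away.

```bash
python3 -m pendant '[[[0,0,0.05],0],[[0,0,0],0],[[0,0,0],0]]'|egrep 'ee_pos|^force|grip'; python3 -m pendant '[[[0,0,0],0],[[0,0,0],0],[[0,0,0],0],[[0,0,0],0],[[0,0,0],0],[[0,0,0],0]]' 0.64|egrep 'ee_pos|^force|grip';python3 -m pendant '[[[0,0,0.5],0],[[0,0,1],0],[[0,0,2],0],[[0,0,3],0],[[0,0,3],0],[[0,0,3],0],[[0,0,3],0],[[0,0,2],0],[[0,0,0],0],[[0,0,0],0],[[0,0,0],0],[[0,0,0],0],[[0,0,0],0]]'
python3 - <<'E'
from h import *
c=ctrl.camera("side")["color"];cv2.imwrite("pics/end.png",c[:,:,::-1])
E
```

```text
ee_pos: [0.6088, 0.1907, 0.0203]
force: [-5.0, -2.7, 8.4]
grip_width: 0.0316
grip_force: 40.0
ee_pos: [0.6087, 0.1907, 0.0195]
force: [-0.7, -0.4, 0.1]
grip_width: 0.0597
grip_force: 0.0
time_s: 26.83
ee_pos: [0.6084, 0.1906, 0.1935]
eef_rot: [-3.141, -0.002, 2.926]
force: [0.2, -0.8, -0.9]
grip_width: 0.0599
grip_force: 0.0
```

View pics/end.png

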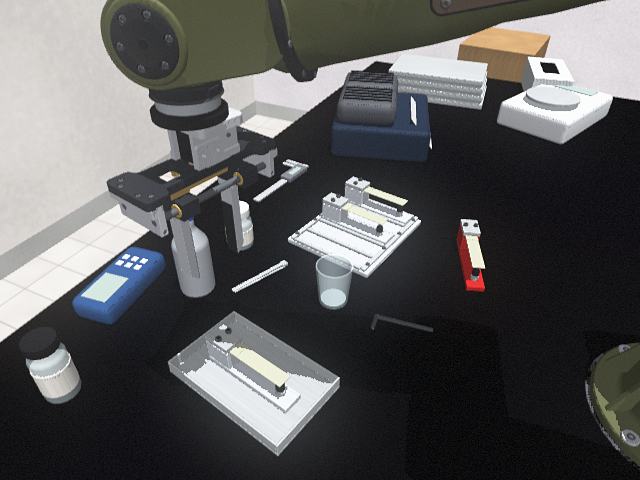

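The holder stands upright in the tray at (250,370), the other two are still in their slots, and the beaker, bottle, jar, tweezers and hex key are unmoved.

```bash
python3 -c "
from station import ctrl
print(ctrl.hand_in())"
```

```text
the job is handed in; nothing more can be done
None
```

All three strips were pressed onto their stops from left to right; the left one was softest (about 3.5 N at its stop, against about 6.7 and 6.5 N), so its holder now stands upright and released in the tray, and the job is handed in (no verdict was returned).

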